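# Tap test of a circuit board

### The job

Give this circuit board its tap test for loose joints: with a fingertip, first touch the head of the steel earthing stand to discharge yourself, then tap the finned heatsink, then the hub of the fan, then the big capacitor, in that order. Press each one lightly from above, just until it gives on its spring, and let it come back up. Do not touch the small capacitor, do not shift or lift the stand, and leave everything else where it is.

Things in the scene. Friction and masses are not known exactly. Their poses are not given: they have to be found in the camera images.
- earth_top (a point): top centre of the earthing stand: a bare steel stand with a round foot 64 mm across, tapering to a mushroom head 32 mm across whose flat top (24 mm) is 50 mm above the bench; loose, about 0.7 kg. This point is the middle of the head's top; z is up.
- earth_stand: the earthing stand; origin at the centre of its underside, on the bench. It stands on the bench to the left or the right of the board.
- earth_head (a joint): how far the stand's mushroom head is pressed down (m). It sits on a spring: 0 at rest, up to 0.005 m fully down, about 1.2 N to start moving, about 2 N at 1 mm and 6 N at the stop; it springs back by itself.
- board: green circuit board, 250 x 250 mm, on standoffs, top face 14 mm above the bench; fixed. Origin on the bench under its centre; its x and y run along its edges. The four parts below stand on it at four places, 56 mm from its middle along its x and along its y; which stands where varies.
- heatsink: square white socket of the heatsink, 56 x 56 x 4 mm, fixed on the board; origin at the centre of its underside.
- heatsink_top (a point): top centre of the bare aluminium finned heatsink, 46 x 46 mm, its flat top 40 mm above the board (54 mm above the bench).
- heatsink_fins (a joint): how far the heatsink is pressed down (m). It sits on a spring: 0 at rest, up to 0.005 m fully down, about 1.2 N to start moving, about 2 N at 1 mm and 6 N at the stop; it springs back by itself.
- fan: black square fan frame, 80 x 80 x 25 mm, lying flat and fixed on the board; origin at the centre of its underside.
- fan_hub_top (a point): top centre of the fan's round grey hub, 36 mm across, flat, 30 mm above the board (44 mm above the bench), 5 mm above the frame; blades round it lie lower.
- fan_hub (a joint): how far the fan's hub is pressed down (m). It sits on a spring: 0 at rest, up to 0.005 m fully down, about 1.2 N to start moving, about 2 N at 1 mm and 6 N at the stop; it springs back by itself. It does not turn.
- big_capacitor: foot of the big capacitor, fixed on the board; origin at the centre of its underside.
- big_capacitor_top (a point): top centre of the big capacitor, an upright dark can 35 mm across with a flat aluminium end, 55 mm above the board (69 mm above the bench).
- big_capacitor_can (a joint): how far the big capacitor is pressed down (m). It sits on a spring: 0 at rest, up to 0.005 m fully down, about 1.2 N to start moving, about 2 N at 1 mm and 6 N at the stop; it springs back by itself.
- small_capacitor: the small capacitor, of the same make but 22 mm across and 28 mm high, fixed on the board; not to be touched. Origin at the centre of its underside.
- paste_pot: small white pot, 22 mm across, 24 mm high, loose on the middle of the board; leave it alone. Origin at the centre of its underside.
- screw_jar: pale round jar with a lid, 60 mm across, 75 mm high, on the bench at the other side of the board from the earthing stand; leave it alone. Origin at the centre of its underside.
- screwdriver: screwdriver, 180 mm long, lying on the bench at the left (+y); leave it alone.
- brush: brush, 170 mm long, lying on the bench at the right (-y); leave it alone.
- solder_spool: steel spool, 56 mm across, 35 mm high, on the bench at the right (-y); leave it alone. Origin at the centre of its underside.
- multimeter: orange multimeter, 85 x 175 mm, 47 mm high, lying on the bench at the left (+y); leave it alone. Origin at the centre of its underside.
There are look-alikes about, which are no part of the job. Leave any brown look-alike of the earth_stand alone.

How it is judged:
By the outcome, as a careful person would: the job done as asked, in the order asked, and still so for the second after the job is handed in, with the robot touching nothing.
It also fails if it takes over 56 s, if anything falls off the work surface, if the arm or the gripper's body presses on something with over 40 N, if the wrist force passes 120 N, or if a joint passes its speed limit or range.

### The arm

A 7-joint arm with a two-finger parallel gripper is mounted at the origin on the work surface. World frame = base frame: x ahead of the robot, y to its left, z up, the work surface at z = 0. Lengths are in mm, angles in rad, forces in N, time in s.
With the tool pointing down it reaches from about 350 to 900 mm from the base axis. Payload 19.9 kg.
Tool frame: the origin (TCP) lies midway between the tips of the shut fingers; the grasp point (between the pads) lies 19 mm behind it; z points along the fingers, y is the line along which they close (so a half turn about z gives the same grasp; the last joint's range is limited). The gripper opens to 85 mm and grips with 20 to 120 N. Pads are 22 mm wide; open, the fingers measure 114 mm over their backs; the gripper's body (76 mm by 85 mm) begins 54 mm behind the grasp point. The pads swing forward as they close: fully open they stand 13 mm farther back than shut.
Start: joints at [1.129, 0.417, -0.01, 1.614, 0.005, 1.111, -0.053], TCP at [243.265, -575.694, 231.26] pointing down, gripper open.
Joint ranges: [-2.81, 2.81], [-0.39, 2.02], [-1.27, 1.25], [0.06, 2.57], [-1.19, 4.33], [0.19, 2], [-2.82, 2.82]. Speed limits (rad/s): [1.89, 1.89, 2.39, 2.39, 3.01, 3.01, 3.01].

### API

Orientations are given as a unit quaternion [w, x, y, z].
In Python, from workcell import ctrl gives the robot as it stands. The module is installed in compiled form; this text tells all that it offers.
- The arm moves only by the shell command python3 -m inch 'ROWS' [FORCE]. ROWS is JSON, a list of rows, each an object of numbers: "hand": the closure in counts, from 0 (fully open) to 255 (shut); "tx", "ty", "tz": the shift along the tool's x, y, z in cm; "ax", "ay", "az": the turn, a rotation vector about the tool's x, y, z in degrees. In form: [{"hand": .., "tx": .., "ty": .., "tz": .., "ax": .., "ay": .., "az": ..}, ...]. A call has exactly 10 rows; each row shifts and turns the commanded pose from where the row before left it, along the tool's axes as they then stand; what a row does not reach is not made up. A row lasts 1/10 s, in which the tool goes at most 50 mm and 8.59 degrees, less where a joint would pass 70% of its speed; a pose out of reach is approached as far as the arm can. A call is refused whole if a number of a shift passes 5 or a number of a turn 8.59, either way. A call with a gripper value outside its range is refused whole. The fingers move at their own pace and stop on an object; FORCE is the grip in N (left out, the last holds). Time passes only in rows, so rows that do not move let the fingers close, or fill a call up. It gives the time, the measured TCP pose, the force, the opening and the grip force at its end, in the units of the state.
- ctrl.sense(): the state, without advancing time (a new reading comes with each control period).
- ctrl.read_camera(name): name is "side" or "top" or "wrist"; returns the picture (420x560x3 uint8, red, green, blue); there is no depth.
- ctrl.camera_params(name): a dict with "intrinsics" (3x3 intrinsics, pixels), "k1" (the pictures are not rectified: a ray, as slopes to the right and down, at radius r is drawn at 1 + k1 r^2 times it, then the intrinsics apply), "world_to_cam" (4x4, takes a point from world to camera coordinates). Camera axes: x right, y up, looking along -z (the intrinsics and any distortion apply to the point x, -y, -z); pixel columns grow to the right and rows downward; lengths in mm; the calibration is good to about 2 mm. A picture is of the moment at which its call begins: read the wrist's pose just before it. camera_params takes no time and is no camera call; for the wrist camera it gives the pose at the moment of the call.
- ctrl.hand_in(): hands the job in; it is judged then, once.
Trained networks look in the newest picture that a camera, given by its name, has taken for a name from the list of things; names that differ only in an ending like _2 or _b are one class to them, and where a whole thing is asked for, a point or a joint stands for the part that bears it (a point fixed in the world has none). Each returns a list of dicts, best first, with "confidence" (0 to 1); they miss things now and then, are a little off and sometimes report something else, mostly with a low value. They report only what shows in the picture. A call takes as long as a camera call. They do not tell look-alikes from the thing itself.
- ctrl.find_in(camera, target): "bbox" ([centre column, centre row, width, height] in pixels, round what is visible of it).
- ctrl.trace(camera, target): "pixels" (420x560 bool, what is visible of it) and "bbox" ([centre column, centre row, width, height] in pixels, round what is visible of it).
- ctrl.place_of(camera, target): "at" ([row, column] in pixels: a listed point, or the origin of a listed thing).
The state is a dict: "time_s": time; "joints": joint angles; "joint_velocities": joint speeds; "joint_efforts": joint torques, N m; "tcp_pos": TCP position; "tcp_rot": TCP orientation; "force": force on the tool from outside, world axes, zero at the start; "moment": the same for the moment, N m; "opening": finger opening in mm; "grasp_force": force on a finger pad.
Only numpy, scipy, OpenCV 4.12 (cv2) and the standard library are available. Lean on these libraries where they do the work, as an engineer would, in place of code of your own. Each camera call takes 0.05 s, during which the arm holds its last target. There are 200 camera calls.

## Working session

There is one attempt and no reset: what is moved stays moved. The work goes in short steps, Python scripts to look and compute and a shell command to move; the robot and the scene stay as the last step left them, time stands still between calls to the robot, and variables do not carry over. Pictures are saved under pics/ and viewed, at most 13 in all, crops included, and the job is handed in when it is done.

```bash
mkdir -p pics
cat > h.py <<'E'
import numpy as np, cv2
from workcell import ctrl
def ray(cam,row,col):
    p=ctrl.camera_params(cam); K=np.array(p["intrinsics"]); k=p["k1"]; T=np.array(p["world_to_cam"])
    d=np.array([(col-K[0,2])/K[0,0],(row-K[1,2])/K[1,1]]); u=d.copy()
    for _ in range(30): u=d/(1+k*(u@u))
    R=T[:3,:3]; return -R.T@T[:3,3], R.T@np.array([u[0],-u[1],-1])
def at_z(cam,row,col,z):
    o,d=ray(cam,row,col); return o+d*(z-o[2])/d[2]
Z=dict(earth_top=50,heatsink_top=54,fan_hub_top=44,big_capacitor_top=69,small_capacitor=14,paste_pot=14,screw_jar=0,earth_stand=0,multimeter=0,solder_spool=0,board=0)
E
python3 - <<'E'
from h import *
for c in("top","side"):
    cv2.imwrite(f"pics/{c}0.png",ctrl.read_camera(c)[:,:,::-1])
    for n,z in Z.items():
        if c=="side" and not n.endswith("top"): continue
        for r in ctrl.place_of(c,n)[:3]:
            print(c,n,round(r["confidence"],2),np.round(r["at"]),np.round(at_z(c,*r["at"],z)[:2],1))
s=ctrl.sense(); print(s["time_s"],s["tcp_rot"],s["tcp_pos"],s["opening"],s["force"])
E
```

```text
top earth_top 0.63 [232. 382.] [ 459.3 -273.4]
top earth_top 0.63 [185. 376.] [ 578.  -258.1]
top earth_top 0.62 [255. 444.] [ 402.3 -433.9]
top heatsink_top 0.88 [165. 270.] [624.2  13.7]
top heatsink_top 0.26 [227. 175.] [461.8 248. ]
top fan_hub_top 0.6 [211. 259.] [508.1  38.4]
top big_capacitor_top 0.52 [229. 174.] [456.3 248.6]
top big_capacitor_top 0.44 [179. 315.] [ 586.6 -100.2]
top small_capacitor 0.58 [224. 302.] [478.7 -71.3]
top paste_pot 0.44 [194. 290.] [556.5 -39. ]
top screw_jar 0.75 [229. 173.] [460.  266.5]
top screw_jar 0.33 [191. 439.] [ 572.2 -443.5]
top earth_stand 0.91 [191. 368.] [ 569.7 -249.8]
top earth_stand 0.8 [302. 444.] [ 277.8 -455.5]
top earth_stand 0.61 [233. 383.] [ 457.3 -288.4]
top multimeter 0.75 [144. 150.] [688.7 339.7]
top solder_spool 0.74 [142. 383.] [ 704.4 -290.7]
top board 0.68 [199. 291.] [544.8 -43.3]
side earth_top 0.63 [173. 309.] [ 579.7 -256.9]
side earth_top 0.61 [167. 280.] [ 665.9 -226.4]
side earth_top 0.55 [169. 387.] [ 399.5 -422.3]
side heatsink_top 0.61 [211. 245.] [6.092e+02 1.000e-01]
side heatsink_top 0.36 [224. 300.] [457.2 -48.8]
side fan_hub_top 0.72 [237. 264.] [507.5  42.5]
side big_capacitor_top 0.52 [192. 272.] [593.6 -97.5]
0.85 [-5.56438202e-05  9.80086962e-01  1.98568738e-01 -2.58040130e-05] [ 243.24904317 -575.67511175  231.25401734] 85.19556265924982 [ 0.4222397  -0.47567995  0.07879067]
```

View pics/top0.png

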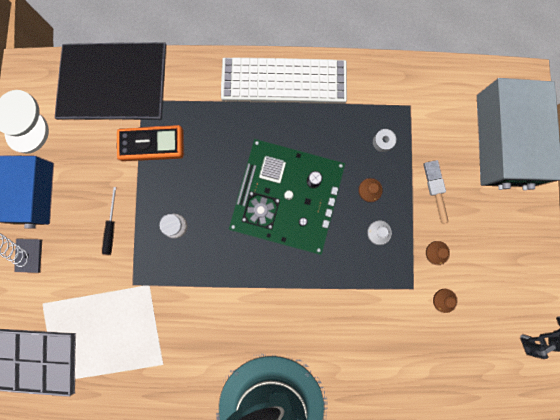

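View pics/side0.png

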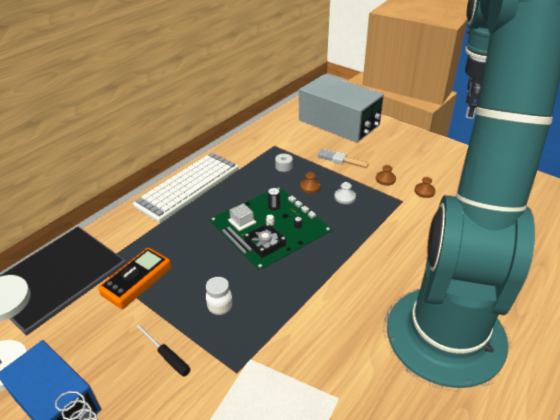

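Top picture: steel stand at (380,232). The brown look-alikes are at (371,189), (437,253) and (445,300). On the board, the heatsink is at (271,168), fan (261,211), big capacitor (316,179), small one (304,222) and pot (289,195). I'll move above the steel stand with the hand shut and look from there.

```bash
python3 -m inch '[{"hand":255,"tx":2.5,"ty":-1.5},{"hand":255,"tx":3.5,"ty":-2.2},{"hand":255,"tx":3.5,"ty":-2.2},{"hand":255,"tx":3.5,"ty":-2.2},{"hand":255,"tx":3.5,"ty":-2.2},{"hand":255,"tx":3.5,"ty":-2.2},{"hand":255,"tx":3.5,"ty":-2.2},{"hand":255,"tx":3.5,"ty":-2.2},{"hand":255,"tx":3,"ty":-1.8},{"hand":255,"tx":1.2,"ty":-0.8}]'
cat > look.py <<'E'
from h import *
import sys
names=sys.argv[2:]
im=ctrl.read_camera("wrist"); cv2.imwrite(f"pics/{sys.argv[1]}.png",im[:,:,::-1])
P=ctrl.camera_params("wrist"); s=ctrl.sense(); print("t",s["time_s"],"tcp",np.round(s["tcp_pos"],1),"rot",np.round(s["tcp_rot"],4),"F",np.round(s["force"],2))
o,_=ray("wrist",210,280); print("cam",np.round(o))
for n in names:
    for r in ctrl.place_of("wrist",n)[:3]:
        print(n,round(r["confidence"],2),np.round(r["at"]),np.round(at_z("wrist",*r["at"],Z[n])[:2],1))
E
python3 look.py w1 earth_top heatsink_top fan_hub_top big_capacitor_top
```

```text
t 0.9 tcp [ 243.3 -575.7  231.3] rot [-0.      0.9801  0.1986 -0.    ] F [0.25 0.31 0.32]
cam [ 310. -548.  374.]
earth_top 0.56 [ 91. 163.] [ 277.7 -453.9]validation failed for argument at $[0]...
```

View pics/w1.png

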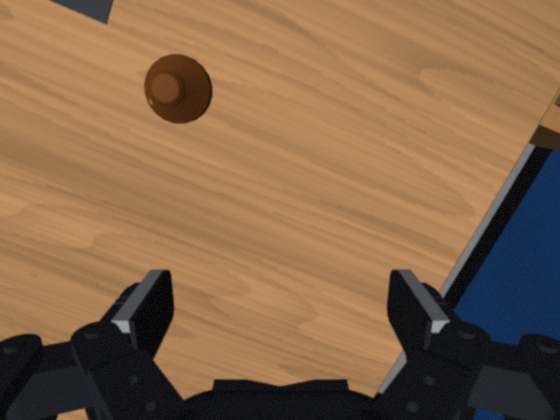

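That picture shows only a brown look-alike at (178,89). The call was refused, so rows need every field. I'll stop short of the stand so the wrist camera sees it.

```bash
python3 -m inch '[{"hand":255,"tx":1.5,"ty":-1.5,"tz":0,"ax":0,"ay":0,"az":0},{"hand":255,"tx":2.5,"ty":-2.2,"tz":0,"ax":0,"ay":0,"az":0},{"hand":255,"tx":2.5,"ty":-2.2,"tz":0,"ax":0,"ay":0,"az":0},{"hand":255,"tx":2.5,"ty":-2.2,"tz":0,"ax":0,"ay":0,"az":0},{"hand":255,"tx":2.5,"ty":-2.2,"tz":0,"ax":0,"ay":0,"az":0},{"hand":255,"tx":2.5,"ty":-2.2,"tz":0,"ax":0,"ay":0,"az":0},{"hand":255,"tx":2.5,"ty":-2.2,"tz":0,"ax":0,"ay":0,"az":0},{"hand":255,"tx":2.5,"ty":-2.2,"tz":0,"ax":0,"ay":0,"az":0},{"hand":255,"tx":2,"ty":-1.8,"tz":0,"ax":0,"ay":0,"az":0},{"hand":255,"tx":0.5,"ty":-0.8,"tz":0,"ax":0,"ay":0,"az":0}]'
python3 look.py w2 earth_top heatsink_top fan_hub_top big_capacitor_top
```

```text
time_s: 2.1
tcp_pos: [366.7, -310.1, 231.5]
tcp_rot: [-0.0, 0.98, 0.2, 0.0]
force: [-0.1, -1.1, 0.8]
opening: 0.1
grasp_force: 0.0
t 2.15 tcp [ 366.3 -310.   231.4] rot [-1.000e-04  9.798e-01  2.000e-01  2.000e-04] F [ 1.57  1.31 -1.2 ]
cam [ 433. -282.  374.]
earth_top 0.91 [ 68. 287.] [ 457.5 -278.9]
earth_top 0.79 [314. 378.] [ 278.3 -456.5]
earth_top 0.59 [196. 421.] [ 404.7 -435.9]
```

View pics/w2.png

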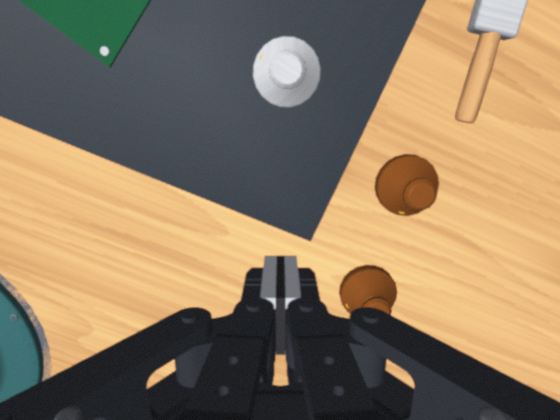

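The steel stand's head is at (287,68) in the wrist picture, about (458,-278) in world. I'll go above it at z≈75.

```bash
python3 -m inch '[{"hand":255,"tx":1.3,"ty":0.06,"tz":1,"ax":0,"ay":0,"az":0},{"hand":255,"tx":1.4,"ty":0.06,"tz":2,"ax":0,"ay":0,"az":0},{"hand":255,"tx":1.4,"ty":0.06,"tz":2,"ax":0,"ay":0,"az":0},{"hand":255,"tx":1.4,"ty":0.06,"tz":2,"ax":0,"ay":0,"az":0},{"hand":255,"tx":1.4,"ty":0.06,"tz":2,"ax":0,"ay":0,"az":0},{"hand":255,"tx":1.4,"ty":0.06,"tz":2,"ax":0,"ay":0,"az":0},{"hand":255,"tx":1.0,"ty":0.06,"tz":2,"ax":0,"ay":0,"az":0},{"hand":255,"tx":0.4,"ty":0.06,"tz":1.6,"ax":0,"ay":0,"az":0},{"hand":255,"tx":0,"ty":0.08,"tz":1,"ax":0,"ay":0,"az":0},{"hand":255,"tx":0,"ty":0,"tz":0,"ax":0,"ay":0,"az":0}]'
python3 look.py w3 earth_top heatsink_top fan_hub_top big_capacitor_top
python3 - <<'E'
from h import *
cv2.imwrite("pics/side3.png",cv2.resize(ctrl.read_camera("side")[120:260,220:420,::-1],None,fx=4,fy=4,interpolation=2))
for r in ctrl.place_of("side","earth_top"): print(r["at"],at_z("side",*r["at"],50))
E
```

```text
time_s: 3.35
tcp_pos: [456.0, -279.9, 73.9]
tcp_rot: [-0.001, 0.98, 0.198, -0.001]
force: [0.1, 0.3, -0.4]
opening: -0.0
grasp_force: 0.0
t 3.4 tcp [ 456.4 -280.1   74.9] rot [-3.000e-04  9.802e-01  1.982e-01 -4.000e-04] F [0.1  0.19 0.11]
cam [ 523. -252.  217.]
earth_top 0.64 [246. 273.] [ 457.6 -276.5]
[185.7, 346.6] [ 453.25116172 -274.10092757   50.        ]
[172.8, 309.5] [ 577.81083593 -259.0073069    50.        ]
[169.0, 385.4] [ 405.20369207 -420.47223571   50.        ]
[179.2, 426.3] [ 281.34018467 -450.93885457   50.        ]
```

View pics/w3.png

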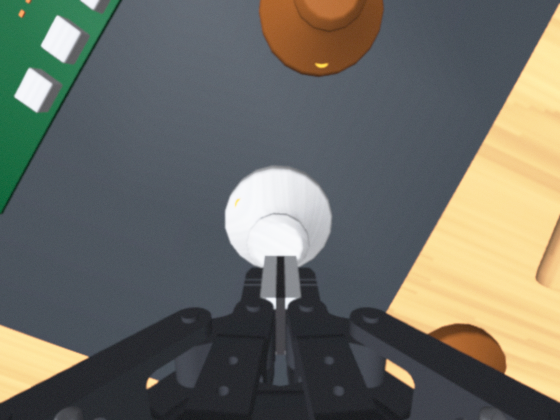

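View pics/side3.png

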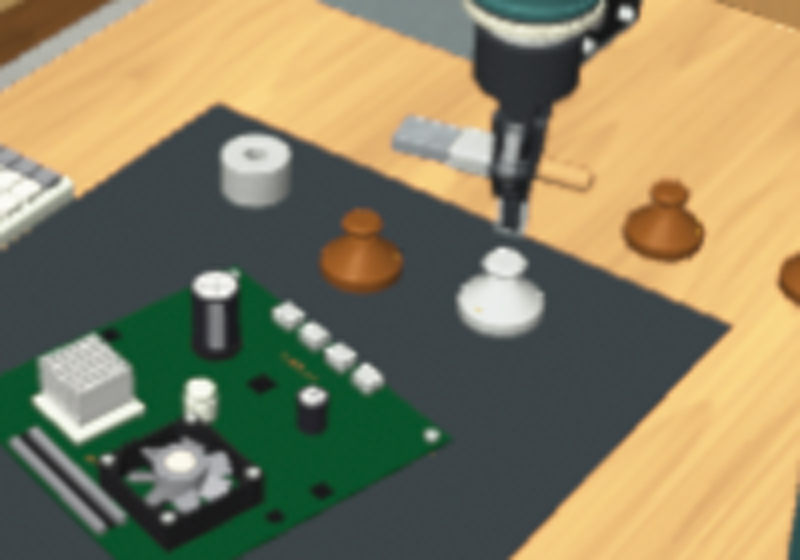

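The steel head is at (277,240), just ahead of and slightly left of the fingertip at (281,258). The side view agrees. I'll shift about 2 mm and come down to just above it.

```bash
python3 -m inch '[{"hand":255,"tx":0.2,"ty":-0.25,"tz":0.4,"ax":0,"ay":0,"az":0},{"hand":255,"tx":0,"ty":0,"tz":0.5,"ax":0,"ay":0,"az":0},{"hand":255,"tx":0,"ty":0,"tz":0.5,"ax":0,"ay":0,"az":0},{"hand":255,"tx":0,"ty":0,"tz":0.3,"ax":0,"ay":0,"az":0},{"hand":255,"tx":0,"ty":0,"tz":0.2,"ax":0,"ay":0,"az":0},{"hand":255,"tx":0,"ty":0,"tz":0.2,"ax":0,"ay":0,"az":0},{"hand":255,"tx":0,"ty":0,"tz":0.1,"ax":0,"ay":0,"az":0},{"hand":255,"tx":0,"ty":0,"tz":0,"ax":0,"ay":0,"az":0},{"hand":255,"tx":0,"ty":0,"tz":0,"ax":0,"ay":0,"az":0},{"hand":255,"tx":0,"ty":0,"tz":0,"ax":0,"ay":0,"az":0}]'; python3 look.py w4
```

```text
time_s: 4.7
tcp_pos: [457.8, -276.7, 53.4]
tcp_rot: [0.0, 0.98, 0.199, 0.0]
force: [-0.2, -0.2, -0.1]
opening: 0.1
grasp_force: 0.0
t 4.75 tcp [ 457.8 -276.7   53.4] rot [0.     0.9801 0.1986 0.    ] F [ 0.43  0.11 -0.37]
cam [ 524. -249.  196.]
```

```bash
python3 -m inch '[{"hand":255,"tx":0,"ty":0,"tz":0.1,"ax":0,"ay":0,"az":0},{"hand":255,"tx":0,"ty":0,"tz":0.1,"ax":0,"ay":0,"az":0},{"hand":255,"tx":0,"ty":0,"tz":0.1,"ax":0,"ay":0,"az":0},{"hand":255,"tx":0,"ty":0,"tz":0.1,"ax":0,"ay":0,"az":0},{"hand":255,"tx":0,"ty":0,"tz":0.05,"ax":0,"ay":0,"az":0},{"hand":255,"tx":0,"ty":0,"tz":0.05,"ax":0,"ay":0,"az":0},{"hand":255,"tx":0,"ty":0,"tz":0.05,"ax":0,"ay":0,"az":0},{"hand":255,"tx":0,"ty":0,"tz":0,"ax":0,"ay":0,"az":0},{"hand":255,"tx":0,"ty":0,"tz":0,"ax":0,"ay":0,"az":0},{"hand":255,"tx":0,"ty":0,"tz":0,"ax":0,"ay":0,"az":0}]'; python3 look.py w5
```

```text
time_s: 5.75
tcp_pos: [457.8, -276.7, 47.8]
tcp_rot: [-0.0, 0.98, 0.199, -0.0]
force: [-0.3, 0.4, 3.9]
opening: 0.2
grasp_force: 1.6
t 5.8 tcp [ 457.8 -276.7   47.8] rot [-0.      0.9801  0.1985 -0.    ] F [-0.07  0.53  2.54]
cam [ 524. -249.  190.]
```

View pics/w5.png

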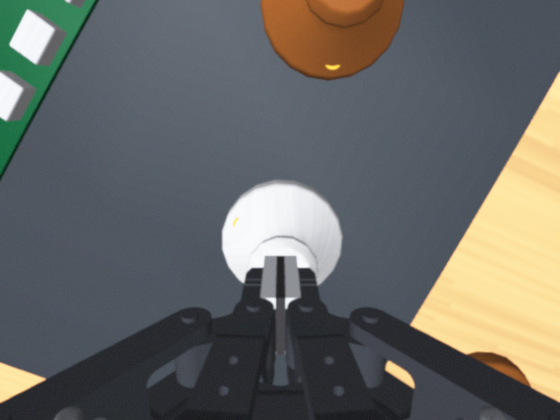

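Contact shows: the head is under the fingertip, the force is about 3 N, and it is pressed 2 mm. I'll lift straight up, then move over the board.

```bash
python3 -m inch '[{"hand":255,"tx":0,"ty":0,"tz":-0.2,"ax":0,"ay":0,"az":0},{"hand":255,"tx":0,"ty":0,"tz":-0.3,"ax":0,"ay":0,"az":0},{"hand":255,"tx":0,"ty":0,"tz":-1,"ax":0,"ay":0,"az":0},{"hand":255,"tx":0,"ty":0,"tz":-2,"ax":0,"ay":0,"az":0},{"hand":255,"tx":0,"ty":0,"tz":-3,"ax":0,"ay":0,"az":0},{"hand":255,"tx":0,"ty":0,"tz":-3,"ax":0,"ay":0,"az":0},{"hand":255,"tx":1,"ty":-1.5,"tz":-3,"ax":0,"ay":0,"az":0},{"hand":255,"tx":1.8,"ty":-3,"tz":-2,"ax":0,"ay":0,"az":0},{"hand":255,"tx":1.8,"ty":-3,"tz":-0.5,"ax":0,"ay":0,"az":0},{"hand":255,"tx":1.8,"ty":-3,"tz":0,"ax":0,"ay":0,"az":0}]'
python3 -m inch '[{"hand":255,"tx":1.8,"ty":-3,"tz":0,"ax":0,"ay":0,"az":0},{"hand":255,"tx":1.8,"ty":-2.6,"tz":0,"ax":0,"ay":0,"az":0},{"hand":255,"tx":1,"ty":-1.5,"tz":0,"ax":0,"ay":0,"az":0},{"hand":255,"tx":0.3,"ty":-0.7,"tz":0,"ax":0,"ay":0,"az":0},{"hand":255,"tx":0,"ty":0,"tz":0,"ax":0,"ay":0,"az":0},{"hand":255,"tx":0,"ty":0,"tz":0,"ax":0,"ay":0,"az":0},{"hand":255,"tx":0,"ty":0,"tz":0,"ax":0,"ay":0,"az":0},{"hand":255,"tx":0,"ty":0,"tz":0,"ax":0,"ay":0,"az":0},{"hand":255,"tx":0,"ty":0,"tz":0,"ax":0,"ay":0,"az":0},{"hand":255,"tx":0,"ty":0,"tz":0,"ax":0,"ay":0,"az":0}]'
python3 look.py w6 heatsink_top fan_hub_top big_capacitor_top small_capacitor paste_pot
```

```text
time_s: 6.8
tcp_pos: [476.3, -153.9, 199.7]
tcp_rot: [0.001, 0.98, 0.198, 0.001]
force: [1.4, 0.3, -0.2]
opening: -0.2
grasp_force: 0.0
time_s: 7.8
tcp_pos: [490.6, -64.4, 197.7]
tcp_rot: [-0.0, 0.98, 0.198, -0.0]
force: [-0.1, -0.2, 0.2]
opening: -0.1
grasp_force: 0.0
t 7.85 tcp [490.6 -64.3 197.8] rot [-0.000e+00  9.801e-01  1.984e-01 -1.000e-04] F [0.5  0.39 0.31]
cam [557. -37. 340.]
fan_hub_top 0.74 [122. 173.] [508.5  35.5]
fan_hub_top 0.36 [106. 274.] [550.4 -34.3]
big_capacitor_top 0.57 [ 92. 383.] [ 590.4 -101.3]
small_capacitor 0.96 [193. 286.] [483.  -73.4]
paste_pot 0.66 [109. 279.] [549.4 -38.1]
```

View pics/w6.png

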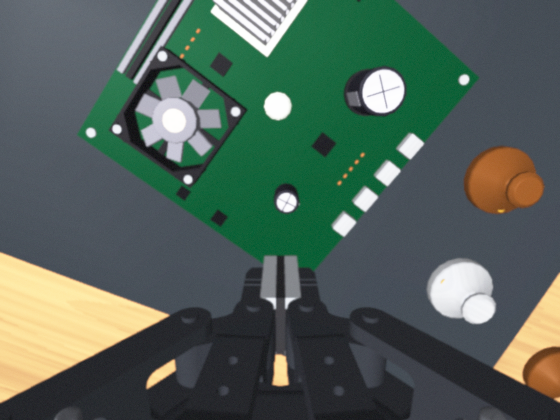

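The fan hub is at (174,121), big capacitor (383,92), small capacitor (287,201), pot (278,106). The heatsink is at (265,15), partly out of frame. By the board's geometry it lies at about (617,7.5). I'll move above it.

```bash
python3 -m inch '[{"hand":255,"tx":2,"ty":-0.2,"tz":0,"ax":0,"ay":0,"az":0},{"hand":255,"tx":3,"ty":-0.3,"tz":0,"ax":0,"ay":0,"az":0},{"hand":255,"tx":3,"ty":-0.4,"tz":1,"ax":0,"ay":0,"az":0},{"hand":255,"tx":3,"ty":-0.4,"tz":2,"ax":0,"ay":0,"az":0},{"hand":255,"tx":2.2,"ty":-0.3,"tz":2.5,"ax":0,"ay":0,"az":0},{"hand":255,"tx":1.2,"ty":-0.1,"tz":2.5,"ax":0,"ay":0,"az":0},{"hand":255,"tx":0,"ty":0,"tz":2,"ax":0,"ay":0,"az":0},{"hand":255,"tx":0,"ty":0,"tz":1.5,"ax":0,"ay":0,"az":0},{"hand":255,"tx":0,"ty":0,"tz":0.8,"ax":0,"ay":0,"az":0},{"hand":255,"tx":0,"ty":0,"tz":0,"ax":0,"ay":0,"az":0}]'
python3 look.py w7 heatsink_top
python3 - <<'E'
from h import *
a=cv2.imread("pics/w7.png"); ctrl.read_camera("side"); s=ctrl.read_camera("side")[:,:,::-1]
s=cv2.resize(s[150:270,200:340],(490,420),interpolation=2)
cv2.imwrite("pics/c7.png",cv2.resize(np.hstack([a[100:400,100:460],cv2.resize(s,(350,300))]),None,fx=1.1,fy=1.1))
E
```

```text
time_s: 9.1
tcp_pos: [616.2, 7.3, 74.2]
tcp_rot: [-0.0, 0.98, 0.198, -0.001]
force: [0.5, -0.2, -0.3]
opening: 0.2
grasp_force: 0.0
t 9.15 tcp [616.7   7.4  75.1] rot [0.     0.9801 0.1985 0.    ] F [ 0.27 -0.17  0.42]
cam [683.  35. 218.]
heatsink_top 0.94 [248. 281.] [620.   8.]
```

View pics/c7.png

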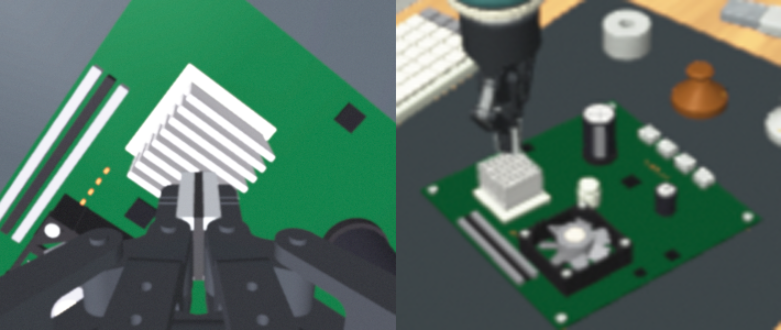

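The fingertip sits over the middle of the heatsink in both views. Pressing about 2 mm.

```bash
python3 -m inch '[{"hand":255,"tx":0.15,"ty":0,"tz":0.5,"ax":0,"ay":0,"az":0},{"hand":255,"tx":0,"ty":0,"tz":0.6,"ax":0,"ay":0,"az":0},{"hand":255,"tx":0,"ty":0,"tz":0.4,"ax":0,"ay":0,"az":0},{"hand":255,"tx":0,"ty":0,"tz":0.2,"ax":0,"ay":0,"az":0},{"hand":255,"tx":0,"ty":0,"tz":0.2,"ax":0,"ay":0,"az":0},{"hand":255,"tx":0,"ty":0,"tz":0.2,"ax":0,"ay":0,"az":0},{"hand":255,"tx":0,"ty":0,"tz":0.1,"ax":0,"ay":0,"az":0},{"hand":255,"tx":0,"ty":0,"tz":0.1,"ax":0,"ay":0,"az":0},{"hand":255,"tx":0,"ty":0,"tz":0,"ax":0,"ay":0,"az":0},{"hand":255,"tx":0,"ty":0,"tz":0,"ax":0,"ay":0,"az":0}]'; python3 look.py w8
```

```text
time_s: 10.3
tcp_pos: [618.1, 8.2, 51.9]
tcp_rot: [-0.0, 0.98, 0.199, 0.0]
force: [-1.2, 0.8, 3.0]
opening: -0.2
grasp_force: 1.3
t 10.35 tcp [618.1   8.1  51.9] rot [-0.      0.9801  0.1986  0.    ] F [-0.55  0.85  2.93]
cam [685.  36. 195.]
```

Heatsink pressed 2.1 mm at 3 N. I'll lift and go above the fan hub at about (509,36.5).

```bash
python3 -m inch '[{"hand":255,"tx":0,"ty":0,"tz":-0.2,"ax":0,"ay":0,"az":0},{"hand":255,"tx":0,"ty":0,"tz":-0.3,"ax":0,"ay":0,"az":0},{"hand":255,"tx":0,"ty":0,"tz":-1,"ax":0,"ay":0,"az":0},{"hand":255,"tx":0,"ty":0,"tz":-2,"ax":0,"ay":0,"az":0},{"hand":255,"tx":-1,"ty":-0.7,"tz":-2,"ax":0,"ay":0,"az":0},{"hand":255,"tx":-2,"ty":-1.5,"tz":-0.5,"ax":0,"ay":0,"az":0},{"hand":255,"tx":-2.5,"ty":-2,"tz":0,"ax":0,"ay":0,"az":0},{"hand":255,"tx":-2,"ty":-1.6,"tz":0,"ax":0,"ay":0,"az":0},{"hand":255,"tx":-1.1,"ty":-0.8,"tz":0.5,"ax":0,"ay":0,"az":0},{"hand":255,"tx":-0.3,"ty":-0.2,"tz":1,"ax":0,"ay":0,"az":0}]'
python3 -m inch '[{"hand":255,"tx":0,"ty":0,"tz":1,"ax":0,"ay":0,"az":0},{"hand":255,"tx":0,"ty":0,"tz":1,"ax":0,"ay":0,"az":0},{"hand":255,"tx":0,"ty":0,"tz":0.7,"ax":0,"ay":0,"az":0},{"hand":255,"tx":0,"ty":0,"tz":0.3,"ax":0,"ay":0,"az":0},{"hand":255,"tx":0,"ty":0,"tz":0,"ax":0,"ay":0,"az":0},{"hand":255,"tx":0,"ty":0,"tz":0,"ax":0,"ay":0,"az":0},{"hand":255,"tx":0,"ty":0,"tz":0,"ax":0,"ay":0,"az":0},{"hand":255,"tx":0,"ty":0,"tz":0,"ax":0,"ay":0,"az":0},{"hand":255,"tx":0,"ty":0,"tz":0,"ax":0,"ay":0,"az":0},{"hand":255,"tx":0,"ty":0,"tz":0,"ax":0,"ay":0,"az":0}]'
python3 look.py w9 fan_hub_top big_capacitor_top
```

```text
time_s: 11.35
tcp_pos: [509.2, 36.4, 97.8]
tcp_rot: [0.0, 0.98, 0.199, 0.001]
force: [0.6, -0.1, -0.1]
opening: 0.1
grasp_force: 0.0
time_s: 12.35
tcp_pos: [509.7, 36.1, 66.9]
tcp_rot: [-0.0, 0.98, 0.199, 0.0]
force: [0.1, -0.3, 0.0]
opening: -0.1
grasp_force: 0.0
t 12.4 tcp [509.6  36.1  66.9] rot [-0.      0.9801  0.1986  0.    ] F [-0.86  0.38  0.11]
cam [576.  64. 209.]
fan_hub_top 0.82 [252. 280.] [509.8  36.1]
```

View pics/w9.png

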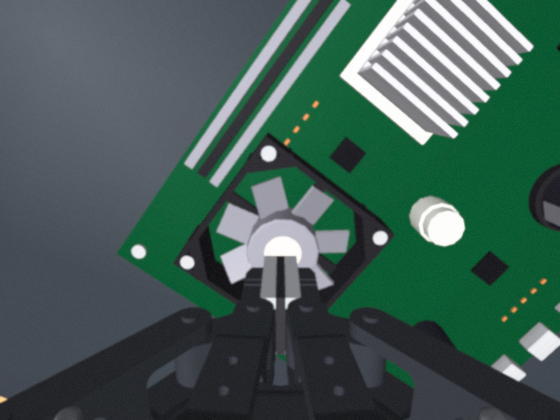

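The hub, at (281,252), is right under the fingertip, and the network puts it within 0.2 mm. Pressing to z≈42.

```bash
python3 -m inch '[{"hand":255,"tx":0,"ty":0,"tz":0.5,"ax":0,"ay":0,"az":0},{"hand":255,"tx":0,"ty":0,"tz":0.7,"ax":0,"ay":0,"az":0},{"hand":255,"tx":0,"ty":0,"tz":0.5,"ax":0,"ay":0,"az":0},{"hand":255,"tx":0,"ty":0,"tz":0.2,"ax":0,"ay":0,"az":0},{"hand":255,"tx":0,"ty":0,"tz":0.2,"ax":0,"ay":0,"az":0},{"hand":255,"tx":0,"ty":0,"tz":0.2,"ax":0,"ay":0,"az":0},{"hand":255,"tx":0,"ty":0,"tz":0.1,"ax":0,"ay":0,"az":0},{"hand":255,"tx":0,"ty":0,"tz":0.1,"ax":0,"ay":0,"az":0},{"hand":255,"tx":0,"ty":0,"tz":0,"ax":0,"ay":0,"az":0},{"hand":255,"tx":0,"ty":0,"tz":0,"ax":0,"ay":0,"az":0}]'; python3 look.py w10
```

```text
time_s: 13.5
tcp_pos: [509.7, 36.2, 41.9]
tcp_rot: [-0.0, 0.98, 0.199, 0.0]
force: [-1.0, 0.6, 3.0]
opening: -0.1
grasp_force: 1.5
t 13.55 tcp [509.7  36.2  41.9] rot [-0.000e+00  9.801e-01  1.986e-01  1.000e-04] F [-1.28  0.59  2.88]
cam [576.  64. 185.]
```

Hub pressed 2.1 mm at 3 N. I'll lift and go above the big capacitor at (590.5,-101).

```bash
python3 -m inch '[{"hand":255,"tx":0,"ty":0,"tz":-0.2,"ax":0,"ay":0,"az":0},{"hand":255,"tx":0,"ty":0,"tz":-0.3,"ax":0,"ay":0,"az":0},{"hand":255,"tx":0,"ty":0,"tz":-1.5,"ax":0,"ay":0,"az":0},{"hand":255,"tx":0,"ty":0,"tz":-3,"ax":0,"ay":0,"az":0},{"hand":255,"tx":0,"ty":0,"tz":-3,"ax":0,"ay":0,"az":0},{"hand":255,"tx":0.1,"ty":1,"tz":-1,"ax":0,"ay":0,"az":0},{"hand":255,"tx":0.4,"ty":2.5,"tz":0,"ax":0,"ay":0,"az":0},{"hand":255,"tx":0.4,"ty":3,"tz":0,"ax":0,"ay":0,"az":0},{"hand":255,"tx":0.4,"ty":3,"tz":0,"ax":0,"ay":0,"az":0},{"hand":255,"tx":0.4,"ty":3,"tz":0,"ax":0,"ay":0,"az":0}]'
python3 -m inch '[{"hand":255,"tx":0.3,"ty":2,"tz":0,"ax":0,"ay":0,"az":0},{"hand":255,"tx":0.1,"ty":1,"tz":0,"ax":0,"ay":0,"az":0},{"hand":255,"tx":0,"ty":0.3,"tz":0.5,"ax":0,"ay":0,"az":0},{"hand":255,"tx":0,"ty":0,"tz":1,"ax":0,"ay":0,"az":0},{"hand":255,"tx":0,"ty":0,"tz":1.2,"ax":0,"ay":0,"az":0},{"hand":255,"tx":0,"ty":0,"tz":0.8,"ax":0,"ay":0,"az":0},{"hand":255,"tx":0,"ty":0,"tz":0.4,"ax":0,"ay":0,"az":0},{"hand":255,"tx":0,"ty":0,"tz":0,"ax":0,"ay":0,"az":0},{"hand":255,"tx":0,"ty":0,"tz":0,"ax":0,"ay":0,"az":0},{"hand":255,"tx":0,"ty":0,"tz":0,"ax":0,"ay":0,"az":0}]'
python3 look.py w11 big_capacitor_top
```

```text
time_s: 14.55
tcp_pos: [574.3, -74.0, 131.5]
tcp_rot: [0.0, 0.98, 0.198, -0.0]
force: [-0.2, 0.1, 0.1]
opening: 0.1
grasp_force: 0.0
time_s: 15.55
tcp_pos: [590.7, -101.2, 93.2]
tcp_rot: [0.0, 0.98, 0.199, 0.0]
force: [0.7, -1.3, 0.1]
opening: -0.2
grasp_force: 0.0
t 15.6 tcp [ 590.7 -101.3   93.2] rot [1.000e-04 9.801e-01 1.985e-01 3.000e-04] F [-0.57 -0.44  0.37]
cam [657. -73. 236.]
big_capacitor_top 0.62 [253. 280.] [ 589.9 -101.5]
```

View pics/w11.png

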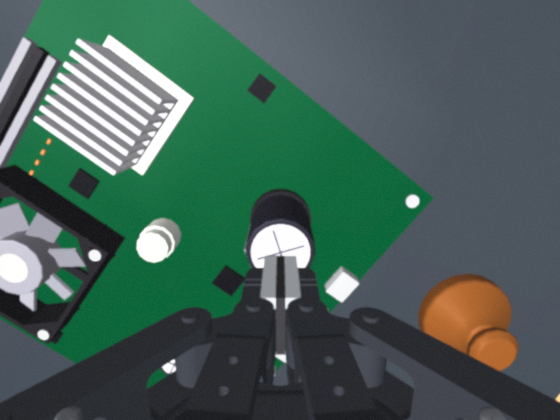

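The capacitor's end, at (281,252), is centred under the fingertip. Pressing to z≈67.

```bash
python3 -m inch '[{"hand":255,"tx":0,"ty":0,"tz":0.5,"ax":0,"ay":0,"az":0},{"hand":255,"tx":0,"ty":0,"tz":0.8,"ax":0,"ay":0,"az":0},{"hand":255,"tx":0,"ty":0,"tz":0.5,"ax":0,"ay":0,"az":0},{"hand":255,"tx":0,"ty":0,"tz":0.2,"ax":0,"ay":0,"az":0},{"hand":255,"tx":0,"ty":0,"tz":0.2,"ax":0,"ay":0,"az":0},{"hand":255,"tx":0,"ty":0,"tz":0.2,"ax":0,"ay":0,"az":0},{"hand":255,"tx":0,"ty":0,"tz":0.1,"ax":0,"ay":0,"az":0},{"hand":255,"tx":0,"ty":0,"tz":0.1,"ax":0,"ay":0,"az":0},{"hand":255,"tx":0,"ty":0,"tz":0.03,"ax":0,"ay":0,"az":0},{"hand":255,"tx":0,"ty":0,"tz":0,"ax":0,"ay":0,"az":0}]'; python3 look.py w12
```

```text
time_s: 16.65
tcp_pos: [590.6, -101.2, 66.6]
tcp_rot: [-0.0, 0.98, 0.199, 0.0]
force: [-0.6, -0.5, 3.8]
opening: -0.4
grasp_force: 1.6
t 16.7 tcp [ 590.5 -101.2   66.6] rot [0.     0.9801 0.1986 0.    ] F [-1.23 -0.33  2.96]
cam [657. -73. 209.]
```

Pressed 2.4 mm at 3 N. I'll lift clear and take a last look.

```bash
python3 -m inch '[{"hand":255,"tx":0,"ty":0,"tz":-0.2,"ax":0,"ay":0,"az":0},{"hand":255,"tx":0,"ty":0,"tz":-0.3,"ax":0,"ay":0,"az":0},{"hand":255,"tx":0,"ty":0,"tz":-1.5,"ax":0,"ay":0,"az":0},{"hand":255,"tx":0,"ty":0,"tz":-3,"ax":0,"ay":0,"az":0},{"hand":255,"tx":0,"ty":0,"tz":-4,"ax":0,"ay":0,"az":0},{"hand":255,"tx":0,"ty":0,"tz":-4,"ax":0,"ay":0,"az":0},{"hand":255,"tx":0,"ty":0,"tz":-2,"ax":0,"ay":0,"az":0},{"hand":255,"tx":0,"ty":0,"tz":0,"ax":0,"ay":0,"az":0},{"hand":255,"tx":0,"ty":0,"tz":0,"ax":0,"ay":0,"az":0},{"hand":255,"tx":0,"ty":0,"tz":0,"ax":0,"ay":0,"az":0}]'
python3 - <<'E'
from h import *
cv2.imwrite("pics/end.png",cv2.resize(ctrl.read_camera("side")[120:330,120:420,::-1],(800,560),interpolation=2))
E
```

```text
time_s: 17.7
tcp_pos: [590.0, -101.2, 215.9]
tcp_rot: [-0.0, 0.98, 0.199, -0.001]
force: [0.2, 0.2, -0.1]
opening: -0.0
grasp_force: 0.0
```

View pics/end.png

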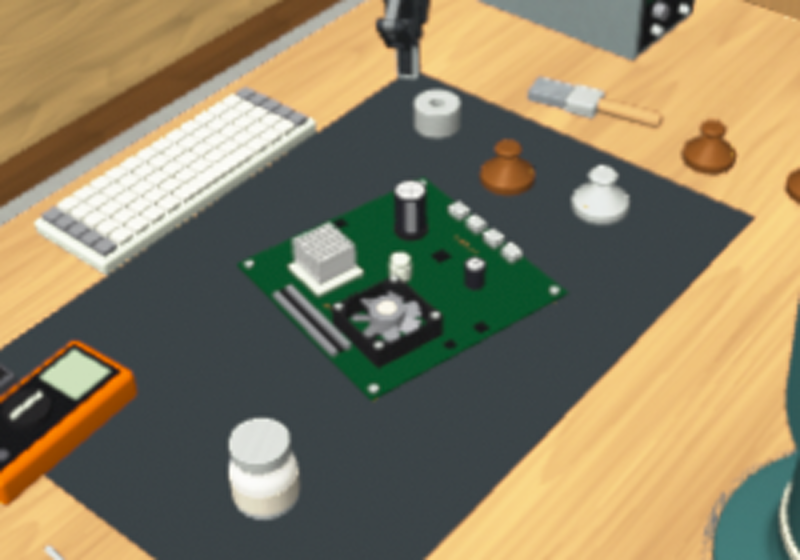

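The stand (600,195), the pot (400,267) and the rest are where they were, and the arm is clear.

```bash
python3 -c "from workcell import ctrl; print(ctrl.hand_in())"
```

```text
the job is handed in; nothing more can be done
None
```

I touched the earthing stand, heatsink, fan hub and big capacitor in that order, pressing each about 2 mm at roughly 3 N and releasing it; nothing else looked moved in the last picture, and the job was handed in at about 18 s of the 56 s allowed.

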